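# Sort the measured parts into their trays

## Robot

A 6-joint arm with a two-finger parallel gripper is mounted at the origin on the work surface. World frame = base frame: x ahead of the robot, y to its left, z up, the work surface at z = 0. Lengths are in mm, angles in degrees, forces in N, time in s.
With the tool pointing down it reaches from about 275 to 1000 mm from the base axis. Payload 8.4 kg.
Tool frame: the origin (TCP) lies on the centre line of the jaws, within the pads' length; the fingertips stand 11 mm ahead of it and the grasp point (between the pads) lies 8 mm behind it; z points along the fingers, y is the direction in which the jaws open and shut (so a half turn about z gives the same grasp; the last joint's range is limited). The gripper opens to 85 mm and grips with 20 to 120 N. Pads are 22 mm wide; open, the fingers measure 114 mm over their backs; the gripper's body (76 mm by 85 mm) begins 54 mm behind the grasp point. The pads swing forward as they close: fully open they stand 13 mm farther back than shut.
Start: joints at [-63.965, 20.225, 93.587, -0, 66.188, -0.138], TCP at [275.673, -560.921, 242.281] pointing down, gripper open.
Joint ranges: [-150.9, 150.9], [-52.94, 120.26], [3.33, 152.33], [-74.26, 254.26], [0, 154.13], [-172.89, 172.89]. Speed limits (degrees/s): [127.2, 127.2, 159.86, 180, 180, 180].

## Interface

Orientations are given as [roll, pitch, yaw] about the fixed x, y, z axes, in that order (R = Rz(yaw) Ry(pitch) Rx(roll)).
In Python, from workcell import sense, grab_frame, job_done, masks_of, landmark_of gives the robot as it stands.
- The arm moves only by the tool carry_out, never from a script. Its arguments are lists of equal length, an entry for each row: "dp": the shift along the tool's x, y, z in cm, a list of three; "rot": the turn, a rotation vector about the tool's x, y, z in degrees, a list of three. In form: {"dp": [[x, y, z], ...], "rot": [[wx, wy, wz], ...]}. A call has 1 to 12 rows; each row shifts and turns the commanded pose from where the row before left it, along the tool's axes as they then stand; what a row does not reach is not made up. A row lasts 1/8 s, in which the tool goes at most 62.5 mm and 10.7 degrees, less where a joint would pass 70% of its speed; a pose out of reach is approached as far as the arm can. A call is refused whole if a number of a shift passes 6.25 or a number of a turn 10.7, either way. A call with a gripper value outside its range is refused whole. "claw" is the finger opening in cm, from 0 to 8.54, set as the call begins (left out, the last holds). The fingers move at their own pace and stop on an object; "squeeze" is the grip in N (left out, the last holds). Time passes only in rows, so rows that do not move let the fingers close. It gives the time, the measured TCP pose, the force and the opening at its end, in the units of the state.
- sense(): the state, without advancing time (a new reading comes with each control period).
- grab_frame(name): name is "scene" or "top" or "wrist"; returns a dict with "pixels" (384x512x3 uint8, red, green, blue), "fx", "fy", "cx", "cy" (pixels), "view" (4x4, takes a point from world to camera coordinates). Camera axes: x right, y down, z forward; pixel columns grow to the right and rows downward; lengths in mm; the calibration is good to about 2 mm. A picture is of the moment at which its call begins. There is no depth.
- job_done(): hands the job in, once; it reports no verdict.
Trained networks look in the newest picture that a camera, given by its name, has taken for a name from the list of things; names that differ only in an ending like _2 or _b are one class to them, and where a whole thing is asked for, a point or a joint stands for the part that bears it (a point fixed in the world has none). Each returns a list of dicts, best first, with "confidence" (0 to 1); they miss things now and then, are a little off and sometimes report something else, mostly with a low value. They report only what shows in the picture. A call takes as long as a camera call. They do not tell look-alikes from the thing itself.
- masks_of(name, camera): "pixels" (384x512 bool, what is visible of it).
- landmark_of(name, camera): "position" ([x, y, z] in mm, in world coordinates, good to about 4 mm: a listed point, or the origin of a listed thing).
The state is a dict: "clock": time; "joint_positions": joint angles; "joint_velocities": joint speeds; "effort": joint torques, N m; "tool_pos": TCP position; "eef_rot": TCP orientation; "ft_force": force on the tool from outside, world axes, zero at the start; "torque": the same for the moment, N m; "gripper_width": opening from 0.0 (shut) to 1.0 (fully open).
Only numpy, scipy, OpenCV 4.12 (cv2) and the standard library are available. Lean on these libraries where they do the work, as an engineer would, in place of code of your own. Each camera call takes 0.05 s, during which the arm holds its last target. There are 200 camera calls.

## Task

The parts on the granite table have been measured: sort them into the coloured trays. First put the rejected housing, the one with the red cap, into the red tray; only then move the others: the two plain aluminium housings into the green tray and the two brass bushings into the blue tray. Set every part down (do not drop it) so that it stands upright and flat on the tray floor, side by side with its mate, and leave the white reference sphere where it is.

Things in the scene. Friction and masses are not known exactly. Their poses are not given: they have to be found in the camera images.
- reject_mid (a point): Loose rejected aluminium bearing housing: the same silver 46 x 46 x 50 mm block as the plain housings, but its bore is plugged with a red cap, 36 mm across, that stands 6 mm above the block (56 mm overall); 0.15 to 0.31 kg. The point is the block's centre, 25 mm above its underside; its x and y axes are square to the block's sides, z is up. Belongs in the red tray.
- housing_a_mid (a point): Loose machined aluminium bearing housing: a bright silver upright square block 46 x 46 mm and 50 mm tall, 0.15 to 0.31 kg, with an open round 26 mm bore (dark inside) in its top. The point is the block's centre, 25 mm above its underside; its x and y axes are square to the block's sides, z is up when it stands as at the start. Belongs in the green tray; the two plain housings are alike.
- housing_b_mid (a point): Loose machined aluminium bearing housing: a bright silver upright square block 46 x 46 mm and 50 mm tall, 0.15 to 0.31 kg, with an open round 26 mm bore (dark inside) in its top. The point is the block's centre, 25 mm above its underside; its x and y axes are square to the block's sides, z is up when it stands as at the start. Belongs in the green tray; the two plain housings are alike.
- bushing_a_mid (a point): Loose brass flanged bushing standing on its flange: flange 50 mm across and 7 mm high at the bottom, round body 38 mm across above it, 50 mm tall overall, 0.21 to 0.42 kg, an open 24 mm bore in the top. The point is on its axis, 25 mm above its underside; z is up. Belongs in the blue tray; the two bushings are alike.
- bushing_b_mid (a point): Loose brass flanged bushing standing on its flange: flange 50 mm across and 7 mm high at the bottom, round body 38 mm across above it, 50 mm tall overall, 0.21 to 0.42 kg, an open 24 mm bore in the top. The point is on its axis, 25 mm above its underside; z is up. Belongs in the blue tray; the two bushings are alike.
- red_tray: The red tray, fixed to the table: an open shallow rectangular plastic tray, outside 100 mm (its x axis) by 140 mm (its y axis), rim 14 mm above the table, walls 4 mm, inner floor 4 mm above the table. The origin is the centre of its underside, on the table. For the one reject.
- green_tray: The green tray, fixed to the table: an open shallow rectangular plastic tray, outside 100 mm (its x axis) by 140 mm (its y axis), rim 14 mm above the table, walls 4 mm, inner floor 4 mm above the table. The origin is the centre of its underside, on the table. For the two plain housings, side by side along its length.
- blue_tray: The blue tray, fixed to the table: an open shallow rectangular plastic tray, outside 100 mm (its x axis) by 140 mm (its y axis), rim 14 mm above the table, walls 4 mm, inner floor 4 mm above the table. The origin is the centre of its underside, on the table. For the two bushings, side by side along its length.
- ref_sphere_mid (a point): The machine's reference sphere, a loose bystander standing in the row with the parts: black round foot 50 mm across and 22 mm high, thin steel stem, white ball 25 mm across on top, 80 mm tall overall. The point is on its axis, 40 mm above the table. To be left alone.
Not all that is in view belongs to the job. Leave any purple look-alike of the part that bears housing_a_mid alone. There is more than one size of the green_tray; the one meant has the size given above.

How it is judged:
By the outcome, as a careful person would: the job done as asked, in the order asked, and still so for the second after the job is handed in, with the robot touching nothing.
It also fails if it takes over 106 s, if anything falls off the work surface, if the arm or the gripper's body presses on something with over 40 N, if the wrist force passes 120 N, or if a joint passes its speed limit or range.

## Working session

There is one attempt and no reset: what is moved stays moved. The work goes in short steps, Python scripts to look and compute and a tool call to move; the robot and the scene stay as the last step left them, time stands still between calls to the robot, and variables do not carry over. Pictures are saved under pics/ and viewed, about 12 in all and at most 16, crops included, and the job is handed in when it is done.

Besides the shell and the picture viewer there is one more tool, called after "Emit:" as name(argument=value, ...) on one line, values as JSON. carry_out: Moves the arm, as the interface text tells. Its arguments: {"type":"object","properties":{"dp":{"type":"array","items":{"type":"array","items":{"type":"number"}}},"rot":{"type":"array","items":{"type":"array","items":{"type":"number"}}},"claw":{"type":"number"},"squeeze":{"type":"number"}},"required":["dp","rot"]}

```bash
mkdir -p pics; ls; python3 - <<'E'
from workcell import *
import cv2,numpy as np
s=sense();print(s)
for c in("top","scene"):
    f=grab_frame(c);cv2.imwrite(f"pics/{c}0.png",f["pixels"][:,:,::-1]);print(c,f["fx"],f["cx"],f["cy"],np.round(f["view"],3).tolist())
    for n in("reject_mid","housing_a_mid","bushing_a_mid","red_tray","green_tray","blue_tray","ref_sphere_mid"):
        print(n,[(np.round(d["position"]).tolist(),round(d["confidence"],2)) for d in landmark_of(n,c)])
E
```

```text
pics
{'clock': 0.0, 'joint_positions': array([-6.39637380e+01,  2.02608535e+01,  9.36298237e+01, -6.65979806e-04,
        6.61867647e+01, -1.37539937e-01]), 'joint_velocities': array([-0.0049442 ,  0.01829676, -0.02913478, -0.06493703,  0.05041043,
       -0.04836005]), 'effort': array([-2.69937838e-03, -6.05255771e+01, -3.42070627e+01, -2.03655336e-04,
        9.30844748e-03, -2.30453634e-05]), 'tool_pos': array([ 275.47923347, -560.50075192,  241.57388074]), 'eef_rot': array([-1.79922557e+02,  4.23015813e-04,  2.61740716e+01]), 'ft_force': array([-0.26626073,  0.10131334,  0.9617937 ]), 'torque': array([ 0.01261001, -0.0040334 , -0.03062524]), 'gripper_width': 1.0007874586314585}
top 349.9487182633456 251.8082429609332 197.50236466766063 [[0.001, -1.0, -0.003, -70.732], [-0.993, -0.001, -0.12, 525.778], [0.12, 0.003, -0.993, 920.548], [0.0, 0.0, 0.0, 1.0]]
reject_mid [([462.0, 342.0, 25.0], 0.9)]
housing_a_mid [([382.0, -396.0, 23.0], 0.8), ([476.0, -348.0, 25.0], 0.59)]
bushing_a_mid [([474.0, -54.0, 20.0], 0.66)]
red_tray [([609.0, 257.0, 2.0], 0.63), ([620.0, -0.0, -0.0], 0.16)]
green_tray [([607.0, -239.0, 5.0], 0.92), ([693.0, -500.0, -1.0], 0.67)]
blue_tray [([623.0, -0.0, 2.0], 0.97)]
ref_sphere_mid [([437.0, 65.0, 36.0], 0.51)]
scene 455.71880597980856 253.84858689568173 195.82771199841028 [[0.48, 0.877, -0.02, -176.657], [0.606, -0.348, -0.715, -321.559], [-0.634, 0.331, -0.698, 1573.345], [0.0, 0.0, 0.0, 1.0]]
reject_mid [([468.0, 342.0, 28.0], 0.92)]
housing_a_mid [([482.0, -353.0, 25.0], 0.88), ([381.0, -392.0, 27.0], 0.67), ([448.0, -199.0, 24.0], 0.45)]
bushing_a_mid [([474.0, -57.0, 25.0], 0.69)]
red_tray [([604.0, 257.0, 7.0], 0.93)]
green_tray [([603.0, -245.0, -4.0], 0.87), ([692.0, -500.0, 2.0], 0.56)]
blue_tray [([618.0, 3.0, -1.0], 0.81)]
ref_sphere_mid []
```

View pics/top0.png

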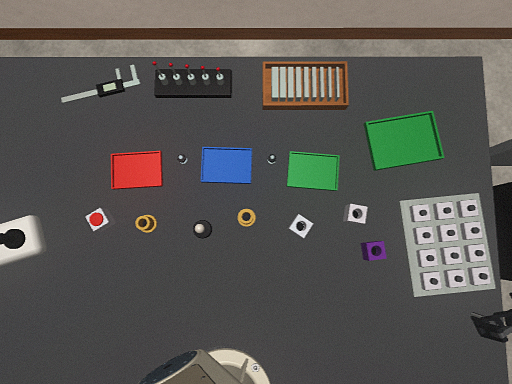

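View pics/scene0.png

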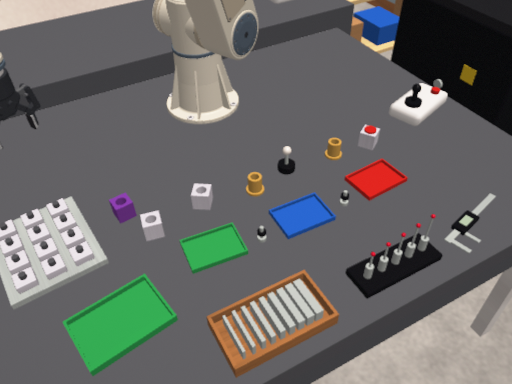

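The top view shows the reject (97,219), bushings (146,223) and (247,217), sphere (202,229), housings (301,226) and (357,213), and a purple decoy (374,250). The trays are red (136,170), blue (227,165) and small green (314,171), with little pins at (182,158) and (272,158). Next I fit the poses to silhouettes in both views.

```bash
cat > fit.py <<'E'
import numpy as np,cv2
from scipy.optimize import minimize
U=4
def proj(f,P):
    V=np.array(f["view"]);c=P@V[:3,:3].T+V[:3,3]
    return np.c_[f["fx"]*c[:,0]/c[:,2]+f["cx"],f["fy"]*c[:,1]/c[:,2]+f["cy"]]
def box(a,b,z0,z1):return np.array([[x,y,z] for x in(-a/2,a/2) for y in(-b/2,b/2) for z in(z0,z1)],float)
def cyl(d,z0,z1):
    t=np.linspace(0,2*np.pi,32,endpoint=False);return np.array([[d/2*np.cos(q),d/2*np.sin(q),z] for q in t for z in(z0,z1)])
M={"reject":[box(46,46,0,50),cyl(36,50,56)],"housing":[box(46,46,0,50)],"bushing":[cyl(50,0,7),cyl(38,7,50)],"tray":[box(100,140,0,14)],"sphere":[cyl(50,0,22)]}
def cmask(f,p,kind,r,col=None,thr=105):
    im=f["pixels"];u,v=proj(f,np.array([[p[0],p[1],p[2] if len(p)>2 else 20.]]))[0]
    x0,y0=int(u-r),int(v-r);c=cv2.resize(im[max(y0,0):y0+2*r,max(x0,0):x0+2*r],None,fx=U,fy=U,interpolation=cv2.INTER_CUBIC).astype(int)
    if col is None:m=c.max(2)>thr
    else:m=(c[:,:,col]-np.delete(c,col,2).max(2))>45
    m=m.astype(np.uint8);cs,_=cv2.findContours(m,cv2.RETR_EXTERNAL,cv2.CHAIN_APPROX_NONE)
    k=max(cs,key=cv2.contourArea);m[:]=0;cv2.drawContours(m,[k],-1,1,-1)
    return m,(max(x0,0),max(y0,0))
def render(f,kind,q,o,shape,z0):
    m=np.zeros(shape,np.uint8);c,s=np.cos(np.radians(q[2])),np.sin(np.radians(q[2]))
    for P in M[kind]:
        W=np.c_[c*P[:,0]-s*P[:,1]+q[0],s*P[:,0]+c*P[:,1]+q[1],P[:,2]+z0]
        h=cv2.convexHull(((proj(f,W)-o+.5)*U-.5).astype(np.float32))
        cv2.fillConvexPoly(m,np.round(h*16).astype(np.int32),1,shift=4)
    return m
def fit(frames,kind,p,r=28,col=None,z0=0,yaws=(0,30,60)):
    ms=[(f,)+cmask(f,p,kind,r,col) for f in frames];best=None
    def cost(q):
        t=0
        for f,m,o in ms:
            R=render(f,kind,q,np.array(o),m.shape,z0);t+=1-(R&m).sum()/max((R|m).sum(),1)
        return t/len(ms)
    for y in yaws:
        s=minimize(cost,[p[0],p[1],y],method="Nelder-Mead",options=dict(initial_simplex=np.array([[p[0],p[1],y],[p[0]+8,p[1],y],[p[0],p[1]+8,y],[p[0],p[1],y+15]]),xatol=.1,fatol=1e-4))
        if best is None or s.fun<best.fun:best=s
    return np.round(best.x,1),round(best.fun,3)
E
cat > m.py <<'E'
from workcell import *
from fit import *
F=[grab_frame("top"),grab_frame("scene")]
for n,k,p,r,col in[("reject","reject",(465,342),28,None),("hA","housing",(480,-350),22,None),("hB","housing",(448,-200),28,None),("bA","bushing",(474,-55),28,None),("bB","bushing",(460,213),22,None),("sph","sphere",(437,65),28,None),
 ("red","tray",(607,257),60,0),("green","tray",(605,-242),50,1),("blue","tray",(620,1),60,2)]:
    y=(90,75,105) if k=="tray" else ((0,) if k in("bushing","sphere") else (0,30,60))
    y=(0,15,-15) if k=="tray" else y
    print(n,"both",*fit(F,k,p,r,col,yaws=y),"top",*fit(F[:1],k,p,r,col,yaws=y),"scene",*fit(F[1:],k,p,r,col,yaws=y))
for u,v in((182,158),(272,158)):
    f=F[0];V=np.array(f["view"]);R,t=V[:3,:3],V[:3,3];C=-R.T@t;d=R.T@np.array([(u-f["cx"])/f["fx"],(v-f["cy"])/f["fy"],1]);print("pin",C+d*(20-C[2])/d[2])
E
python3 m.py
```

```text
reject both [465.4 342.7  29.7] 0.222 top [466.7 347.4  24.6] 0.33 scene [463.4 343.   24.8] 0.082
hA both [ 482.4 -351.    77.8] 0.17 top [ 482.9 -352.3   -7.8] 0.215 scene [ 480.3 -349.4   73.6] 0.095
hB both [ 449.2 -200.9   54.7] 0.092 top [ 449.4 -201.4   57.2] 0.066 scene [ 446.6 -199.8   49. ] 0.09
bA both [474.2 -54.3   9.3] 0.07 top [474.3 -54.2   6.7] 0.026 scene [472.2 -52.6  14.4] 0.103
bB both [456.9 221.   10.2] 0.066 top [4.572e+02 2.210e+02 4.000e-01] 0.02 scene [454.8 222.8   8. ] 0.096
sph both [442.1  62.5   9.5] 0.882 top [442.1  62.5   9.5] 0.764 scene [437.  65.   0.] 1.0
red both [606.6 256.7   3.7] 0.037 top [608.6 256.7   4. ] 0.011 scene [605.1 257.    3.8] 0.012
green both [ 604.5 -240.8   -5.2] 0.043 top [ 605.7 -241.    -4.6] 0.033 scene [ 601.7 -240.6   -4.9] 0.03
blue both [620.7   3.   -1.3] 0.045 top [622.6   2.7  -1.4] 0.024 scene [618.7   4.3  -1.7] 0.022
pin [638.23221205 125.03083672  20.        ]
pin [ 638.35405052 -126.35103407   20.        ]
```

```bash
cat > plan.py <<'E'
import sys,json,numpy as np
from workcell import sense
# usage: plan.py "x y z yaw [n]" ... ; straight legs; keeps tool vertical
s=sense();p=np.array(s["tool_pos"]);r,pi,yaw=s["eef_rot"];print("now",np.round(p,1),np.round(s["eef_rot"],2),"q",np.round(s["joint_positions"],1),"t",round(s["clock"],2))
rows=[]
def Rd(y):
    c,t=np.cos(np.radians(y)),np.sin(np.radians(y));return np.array([[c,t,0],[t,-c,0],[0,0,-1.]])
for a in sys.argv[1:]:
    v=[float(k) for k in a.split()];q=np.array(v[:3]);ty=v[3];n=int(v[4]) if len(v)>4 else max(1,int(np.ceil(max(np.linalg.norm(q-p)/52,abs(ty-yaw)/9))))
    d0,y0=p.copy(),yaw
    for i in range(1,n+1):
        tgt=d0+(q-d0)*i/n;yt=y0+(ty-y0)*i/n
        dp=np.round(Rd(yaw).T@(tgt-p)/10,2);w=round(-(yt-yaw),1)
        rows.append((dp.tolist(),[0,0,w]));p=p+Rd(yaw)@dp*10;yaw=yaw-w
for i in range(0,len(rows),12):
    print(json.dumps({"dp":[a for a,b in rows[i:i+12]],"rot":[b for a,b in rows[i:i+12]]}).replace(" ",""))
E
python3 plan.py "465 343 180 118 20"
```

```text
now [ 275.7 -560.9  242.3] [180.    -0.    26.17] q [-64.   20.2  93.6   0.   66.2  -0.1] t 0.9
{"dp":[[2.84,-3.64,0.31],[3.13,-3.4,0.31],[3.39,-3.13,0.31],[3.63,-2.86,0.32],[3.84,-2.56,0.31],[4.04,-2.23,0.31],[4.2,-1.92,0.31],[4.35,-1.57,0.31],[4.45,-1.22,0.31],[4.54,-0.86,0.32],[4.59,-0.49,0.31],[4.61,-0.12,0.31]],"rot":[[0,0,-4.6],[0,0,-4.6],[0,0,-4.6],[0,0,-4.6],[0,0,-4.6],[0,0,-4.5],[0,0,-4.6],[0,0,-4.6],[0,0,-4.6],[0,0,-4.6],[0,0,-4.6],[0,0,-4.6]]}
{"dp":[[4.61,0.25,0.31],[4.58,0.62,0.31],[4.51,0.99,0.31],[4.42,1.34,0.31],[4.3,1.69,0.32],[4.14,2.03,0.31],[3.98,2.35,0.31],[3.77,2.67,0.31]],"rot":[[0,0,-4.6],[0,0,-4.6],[0,0,-4.6],[0,0,-4.6],[0,0,-4.6],[0,0,-4.5],[0,0,-4.6],[0,0,-4.6]]}
```

Emit:
carry_out(dp=[[2.84,-3.64,0.31],[3.13,-3.4,0.31],[3.39,-3.13,0.31],[3.63,-2.86,0.32],[3.84,-2.56,0.31],[4.04,-2.23,0.31],[4.2,-1.92,0.31],[4.35,-1.57,0.31],[4.45,-1.22,0.31],[4.54,-0.86,0.32],[4.59,-0.49,0.31],[4.61,-0.12,0.31]], rot=[[0,0,-4.6],[0,0,-4.6],[0,0,-4.6],[0,0,-4.6],[0,0,-4.6],[0,0,-4.5],[0,0,-4.6],[0,0,-4.6],[0,0,-4.6],[0,0,-4.6],[0,0,-4.6],[0,0,-4.6]])

```text
clock: 2.4
tool_pos: [389.6, -17.1, 205.1]
eef_rot: [179.9, -0.0, 81.4]
ft_force: [1.0, -0.3, -0.4]
gripper_width: 0.996
```

Emit:
carry_out(dp=[[4.61,0.25,0.31],[4.58,0.62,0.31],[4.51,0.99,0.31],[4.42,1.34,0.31],[4.3,1.69,0.32],[4.14,2.03,0.31],[3.98,2.35,0.31],[3.77,2.67,0.31],[0,0,0]], rot=[[0,0,-4.6],[0,0,-4.6],[0,0,-4.6],[0,0,-4.6],[0,0,-4.6],[0,0,-4.5],[0,0,-4.6],[0,0,-4.6],[0,0,0]])

```text
clock: 3.52
tool_pos: [465.5, 345.7, 179.7]
eef_rot: [179.9, -0.0, 118.1]
ft_force: [-0.6, -0.9, -0.1]
gripper_width: 1.003
```

```bash
cat > w.py <<'E'
import sys
from workcell import *
from fit import *
s=sense();print(np.round(s["tool_pos"],1),np.round(s["eef_rot"],2),round(s["clock"],2),np.round(s["ft_force"],1))
f=grab_frame("wrist");cv2.imwrite(f"pics/{sys.argv[1]}.png",f["pixels"][:,:,::-1])
for n in sys.argv[2:]:print(n,[(np.round(d["position"],1).tolist(),round(d["confidence"],2)) for d in landmark_of(n,"wrist")])
import pickle;pickle.dump({k:np.array(f[k]) for k in f},open(f"pics/{sys.argv[1]}.pkl","wb"))
E
python3 w.py w_rej reject_mid red_tray
```

```text
[465.5 345.7 179.7] [ 1.7994e+02 -3.0000e-02  1.1815e+02] 3.52 [-0.6 -0.9 -0.1]
reject_mid [([468.2, 343.8, 22.1], 0.77)]
red_tray [([609.3, 256.9, -2.5], 0.72)]
```

View pics/w_rej.png

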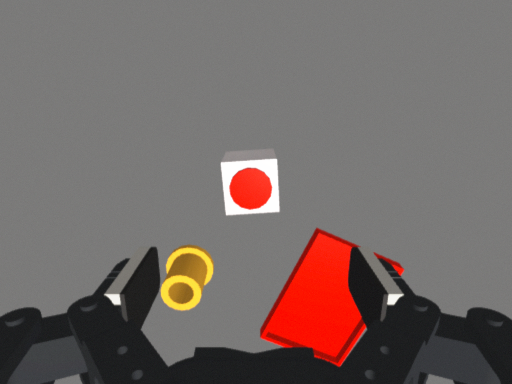

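The wrist view shows the reject's top face at (250,186), with the bushing bottom left and the red tray bottom right. I back-project the top face.

```bash
cat > face.py <<'E'
import sys,pickle,numpy as np,cv2
def back(f,uv,z):
    V=f["view"];R,t=V[:3,:3],V[:3,3];C=-R.T@t;d=np.c_[(uv[:,0]-f["cx"])/f["fx"],(uv[:,1]-f["cy"])/f["fy"],np.ones(len(uv))]@R
    return C+d*((z-C[2])/d[:,2])[:,None]
if __name__=="__main__":
    f=pickle.load(open(f"pics/{sys.argv[1]}.pkl","rb"));u,v=int(sys.argv[2]),int(sys.argv[3]);z=float(sys.argv[4]);thr=int(sys.argv[5])
    im=f["pixels"];m=(im.max(2)>thr).astype(np.uint8)
    cs,_=cv2.findContours(m,cv2.RETR_EXTERNAL,cv2.CHAIN_APPROX_NONE)
    for c in cs:
        if cv2.contourArea(c)>200 and cv2.pointPolygonTest(c,(u,v),False)>=0:
            w=back(f,c[:,0].astype(float),z)[:,:2].astype(np.float32);print(cv2.minAreaRect(w),cv2.contourArea(c))
E
python3 face.py w_rej 250 186 50 180; python3 face.py w_rej 250 186 50 220
```

```text
((464.4973449707031, 341.57720947265625), (46.6547737121582, 47.18155288696289), 32.11486053466797) 2863.0
((464.4217834472656, 341.68560791015625), (46.29378128051758, 46.49366760253906), 32.11292266845703) 2803.5
```

```bash
python3 plan.py "464.5 341.6 80 122.1 3" "464.5 341.6 28 122.1 3"
```

```text
now [464.6 342.2 179.7] [-1.7994e+02  2.0000e-02  1.1794e+02] q [ 36.2  19.9 102.9  -0.   57.3   8.3] t 3.67
{"dp":[[-0.02,-0.01,3.32],[-0.01,-0.01,3.33],[-0.01,-0.01,3.32],[-0.0,-0.0,1.73],[-0.0,-0.0,1.74],[-0.0,-0.0,1.73]],"rot":[[0,0,-1.4],[0,0,-1.4],[0,0,-1.4],[0,0,0.0],[0,0,0.0],[0,0,0.0]]}
```

Emit:
carry_out(dp=[[-0.02,-0.01,3.32],[-0.01,-0.01,3.33],[-0.01,-0.01,3.32],[0,0,1.73],[0,0,1.74],[0,0,1.73],[0,0,0],[0,0,0]], rot=[[0,0,-1.4],[0,0,-1.4],[0,0,-1.4],[0,0,0],[0,0,0],[0,0,0],[0,0,0],[0,0,0]])

```text
clock: 4.68
tool_pos: [465.3, 342.8, 28.7]
eef_rot: [180.0, -0.0, 122.2]
ft_force: [1.0, -0.6, -0.6]
gripper_width: 0.999
```

Emit:
carry_out(dp=[[0,0,0],[0,0,0],[0,0,0],[0,0,0],[0,0,0],[0,0,0],[0,0,0],[0,0,0]], rot=[[0,0,0],[0,0,0],[0,0,0],[0,0,0],[0,0,0],[0,0,0],[0,0,0],[0,0,0]], claw=3.5, squeeze=60)

```text
clock: 5.68
tool_pos: [465.3, 342.8, 29.0]
eef_rot: [180.0, -0.0, 122.2]
ft_force: [-0.7, -0.7, 4.8]
gripper_width: 0.529
```

```bash
python3 plan.py "464.5 341.6 150 122.1 4" "607 257 150 94 5" "607 257 34 94 5"
```

```text
now [465.3 342.8  29. ] [179.95  -0.   122.17] q [ 36.2  32.1 107.5   0.   40.3   4.1] t 5.67
{"dp":[[-0.01,-0.03,-3.03],[-0.02,-0.03,-3.02],[-0.01,-0.03,-3.03],[-0.02,-0.04,-3.02],[-2.95,1.52,-0.0],[-2.78,1.79,-0.0],[-2.6,2.07,-0.0],[-2.38,2.3,-0.0],[-2.14,2.53,-0.0],[-0.0,-0.0,2.32],[-0.0,-0.0,2.32],[-0.0,-0.0,2.32]],"rot":[[0,0,0.0],[0,0,0.0],[0,0,0.1],[0,0,-0.0],[0,0,5.6],[0,0,5.6],[0,0,5.6],[0,0,5.7],[0,0,5.6],[0,0,-0.0],[0,0,-0.0],[0,0,-0.0]]}
{"dp":[[-0.0,-0.0,2.32],[-0.0,-0.0,2.32]],"rot":[[0,0,-0.0],[0,0,-0.0]]}
```

Emit:
carry_out(dp=[[0,0,-3.03],[0,0,-3.02],[0,0,-3.03],[0,0,-3.02],[-2.95,1.52,0],[-2.78,1.79,0],[-2.6,2.07,0],[-2.38,2.3,0],[-2.14,2.53,0],[0,0,0]], rot=[[0,0,0],[0,0,0],[0,0,0],[0,0,0],[0,0,5.6],[0,0,5.6],[0,0,5.6],[0,0,5.7],[0,0,5.6],[0,0,0]])

```text
clock: 6.92
tool_pos: [609.2, 256.8, 148.9]
eef_rot: [180.0, 0.0, 93.9]
ft_force: [-0.1, -0.0, -2.2]
gripper_width: 0.526
```

```bash
python3 w.py w2 reject_mid red_tray
```

```text
[609.2 256.8 148.9] [1.7998e+02 1.0000e-02 9.3910e+01] 6.92 [-0.1 -0.  -2.2]
reject_mid [([612.0, 261.3, 145.4], 0.91)]
red_tray [([608.3, 256.6, -5.1], 0.74)]
```

View pics/w2.png

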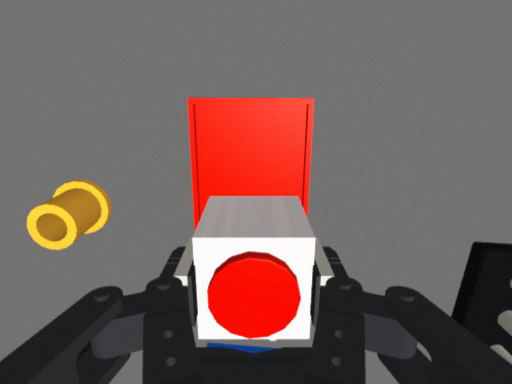

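The block is held straight (cap at (254,296)) and lined up with the red tray behind it. I lower it.

Emit:
carry_out(dp=[[0,-0.1,2.5],[0,-0.1,2.5],[0,0,2.5],[0,0,2.0],[0,0,1.5],[0,0,0.3],[0,0,0.1],[0,0,0]], rot=[[0,0,0],[0,0,0],[0,0,0],[0,0,0],[0,0,0],[0,0,0],[0,0,0],[0,0,0]])

```text
clock: 8.07
tool_pos: [606.2, 258.3, 36.0]
eef_rot: [179.9, -0.0, 94.1]
ft_force: [0.2, 0.1, -2.7]
gripper_width: 0.53
```

Emit:
carry_out(dp=[[0,0,0.1],[0,0,0.1],[0,0,0.05],[0,0,0.05],[0,0,0]], rot=[[0,0,0],[0,0,0],[0,0,0],[0,0,0],[0,0,0]])

```text
clock: 8.7
tool_pos: [605.7, 258.1, 33.0]
eef_rot: [180.0, 0.0, 94.1]
ft_force: [-2.0, -1.0, 6.0]
gripper_width: 0.524
```

Contact (force went from -2.7 to +6). I release part-way and rise.

Emit:
carry_out(dp=[[0,0,0],[0,0,0],[0,0,0],[0,0,-1.5],[0,0,-3],[0,0,-4],[0,0,-4]], rot=[[0,0,0],[0,0,0],[0,0,0],[0,0,0],[0,0,0],[0,0,0],[0,0,0]], claw=6.2)

```text
clock: 9.57
tool_pos: [605.7, 258.1, 159.5]
eef_rot: [180.0, -0.0, 94.1]
ft_force: [0.5, -0.4, 0.1]
gripper_width: 0.726
```

```bash
python3 plan.py "457 221 160 112 5" "457 221 180 112 1"
```

```text
now [605.7 258.1 159.5] [ 1.7996e+02 -1.0000e-02  9.4070e+01] q [22.9 27.8 93.3  0.  58.9 18.9] t 9.57
{"dp":[[-0.53,-3.02,-0.01],[-0.34,-3.05,-0.01],[-0.15,-3.06,-0.01],[0.05,-3.06,-0.01],[0.23,-3.06,-0.01],[0.0,0.0,-2.0]],"rot":[[0,0,-3.6],[0,0,-3.6],[0,0,-3.6],[0,0,-3.5],[0,0,-3.6],[0,0,-0.0]]}
```

Emit:
carry_out(dp=[[-0.53,-3.02,0],[-0.53,-3.02,0],[-0.53,-3.02,0],[-0.53,-3.02,0],[-0.53,-3.02,-1],[-0.5,0,-1],[0,0,0],[0,0,0]], rot=[[0,0,0],[0,0,0],[0,0,0],[0,0,0],[0,0,0],[0,0,0],[0,0,0],[0,0,0]], claw=8.54)

```text
clock: 10.58
tool_pos: [458.2, 216.2, 177.6]
eef_rot: [179.9, -0.0, 94.1]
ft_force: [-0.6, -0.3, -0.5]
gripper_width: 1.0
```

```bash
python3 w.py w3 bushing_b_mid; cat > brass.py <<'E'
import sys,pickle,numpy as np,cv2
from scipy.optimize import minimize
import fit
f=pickle.load(open(f"pics/{sys.argv[1]}.pkl","rb"));p=np.array([float(sys.argv[2]),float(sys.argv[3])])
h=cv2.cvtColor(f["pixels"],cv2.COLOR_RGB2HSV);m=((h[:,:,0]>12)&(h[:,:,0]<35)&(h[:,:,1]>120)&(h[:,:,2]>60)).astype(np.uint8)
u=fit.proj(f,np.array([[*p,25.]]))[0];cs,_=cv2.findContours(m,cv2.RETR_EXTERNAL,cv2.CHAIN_APPROX_NONE)
cs=[c for c in cs if cv2.contourArea(c)>300];c=min(cs,key=lambda c:np.linalg.norm(c.mean((0,1))-u));m[:]=0;cv2.drawContours(m,[c],-1,1,-1)
fit.U=1
def cost(q):
    R=fit.render(f,"bushing",[q[0],q[1],0],np.zeros(2),m.shape,float(sys.argv[4]) if len(sys.argv)>4 else 0);return 1-(R&m).sum()/(R|m).sum()
s=minimize(cost,p,method="Nelder-Mead",options=dict(initial_simplex=[p,p+[6,0],p+[0,6]]));print(s.x,s.fun)
E
python3 brass.py w3 457 221; python3 plan.py
```

```text
[458.2 216.2 177.6] [ 1.7994e+02 -2.0000e-02  9.4050e+01] 10.57 [-0.6 -0.3 -0.5]
bushing_b_mid [([452.7, 221.6, 27.2], 0.78)]
[455.06087589 219.942101  ] 0.02311912225705326
now [457.7 216.  177. ] [-179.99    0.     94.06] q [ 25.1  14.2 111.6   0.   54.3  21. ] t 10.68
```

View pics/w3.png

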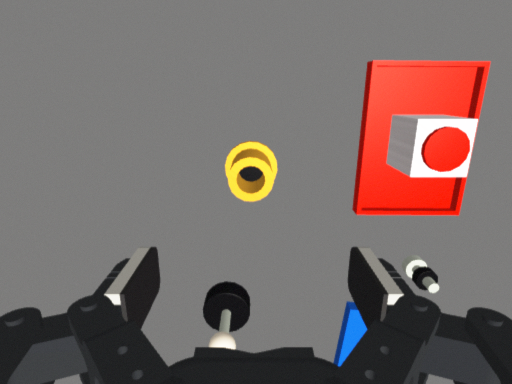

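The reject stands in the red tray (440,148), and the bushing fits at (455,220). I descend on it.

Emit:
carry_out(dp=[[0.2,-0.1,3.5],[0.2,-0.1,3.5],[0,0,3],[0,0,2],[0,0,1.8],[0,0,1],[0,0,0]], rot=[[0,0,0],[0,0,0],[0,0,0],[0,0,0],[0,0,0],[0,0,0],[0,0,0]])

```text
clock: 11.55
tool_pos: [454.7, 219.6, 28.6]
eef_rot: [-179.9, 0.0, 94.1]
ft_force: [0.7, -0.4, 0.7]
gripper_width: 0.999
```

Emit:
carry_out(dp=[[0,0,0],[0,0,0],[0,0,0],[0,0,0],[0,0,0],[0,0,0],[0,0,0],[0,0,0]], rot=[[0,0,0],[0,0,0],[0,0,0],[0,0,0],[0,0,0],[0,0,0],[0,0,0],[0,0,0]], claw=2.5, squeeze=70)

```text
clock: 12.55
tool_pos: [455.5, 220.0, 30.1]
eef_rot: [179.9, -0.0, 94.1]
ft_force: [-1.4, -1.0, 6.5]
gripper_width: 0.426
```

```bash
python3 plan.py "456 220 150 94 3" "622 35 150 88.6 6"
```

```text
now [455.5 220.   30.1] [ 1.7993e+02 -2.0000e-02  9.4070e+01] q [ 25.6  27.7 116.5  -0.   35.7  21.5] t 12.55
{"dp":[[-0.0,0.02,-4.0],[-0.0,0.01,-3.99],[-0.0,0.02,-4.0],[-3.27,2.55,0.0],[-3.23,2.59,0.0],[-3.18,2.65,0.0],[-3.15,2.7,0.0],[-3.1,2.75,0.0],[-3.06,2.79,0.0]],"rot":[[0,0,0.0],[0,0,0.0],[0,0,0.1],[0,0,0.9],[0,0,0.9],[0,0,0.9],[0,0,0.9],[0,0,0.9],[0,0,0.9]]}
```

Emit:
carry_out(dp=[[0,0,-4],[0,0,-4],[0,0,-4],[-3.27,2.55,0],[-3.23,2.59,0],[-3.18,2.65,0],[-3.15,2.7,0],[-3.1,2.75,0],[-3.06,2.79,0],[0,0,0],[0,0,0]], rot=[[0,0,0],[0,0,0],[0,0,0],[0,0,0.9],[0,0,0.9],[0,0,0.9],[0,0,0.9],[0,0,0.9],[0,0,0.9],[0,0,0],[0,0,0]])

```text
clock: 13.92
tool_pos: [620.4, 35.1, 148.8]
eef_rot: [-179.9, -0.0, 88.6]
ft_force: [-0.3, 0.2, -3.2]
gripper_width: 0.424
```

```bash
python3 w.py w4 bushing_b_mid blue_tray;  python3 brass.py w4 622 35 122; python3 plan.py "621.5 35 60 88.6 3" "621.5 35 38 88.6 2"
```

```text
[620.4  35.1 148.8] [-1.7991e+02 -1.0000e-02  8.8640e+01] 13.93 [-0.3  0.2 -3.2]
bushing_b_mid [([621.7, 38.1, 145.8], 0.63)]
blue_tray []
[620.07838106  36.37927556] 0.09244635193133044
now [620.5  35.8 149.2] [-179.96   -0.     88.73] q [ 3.2 25.6 98.5  0.  55.9  4.4] t 14.07
{"dp":[[-0.03,0.03,2.97],[-0.02,0.04,2.97],[-0.03,0.03,2.98],[0.0,0.0,1.1],[0.0,0.0,1.1]],"rot":[[0,0,0.0],[0,0,0.1],[0,0,0.0],[0,0,0.0],[0,0,0.0]]}
```

View pics/w4.png

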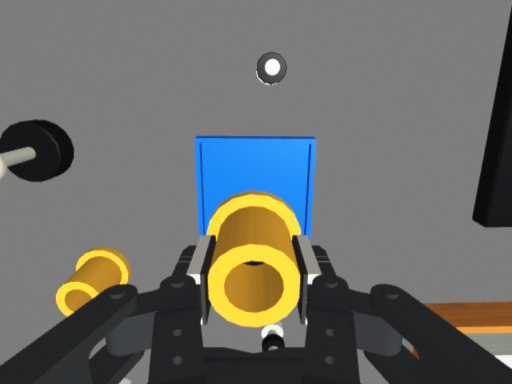

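The bushing is held upright at (255,280), centred over the blue tray. I lower it.

Emit:
carry_out(dp=[[0,0.1,3],[0,0,3],[0,0,2.9],[0,0,1.1],[0,0,1],[0,0,0],[0,0,0.15],[0,0,0.1],[0,0,0]], rot=[[0,0,0],[0,0,0],[0,0,0],[0,0,0],[0,0,0],[0,0,0],[0,0,0],[0,0,0],[0,0,0]])

```text
clock: 15.2
tool_pos: [622.5, 35.0, 37.1]
eef_rot: [180.0, -0.0, 88.7]
ft_force: [0.2, 0.1, -3.0]
gripper_width: 0.427
```

Emit:
carry_out(dp=[[0,0,0.1],[0,0,0.1],[0,0,0.05],[0,0,0.05],[0,0,0.05],[0,0,0]], rot=[[0,0,0],[0,0,0],[0,0,0],[0,0,0],[0,0,0],[0,0,0]])

```text
clock: 15.95
tool_pos: [622.3, 35.0, 34.2]
eef_rot: [-180.0, 0.0, 88.7]
ft_force: [-5.2, -0.6, 7.4]
gripper_width: 0.423
```

Emit:
carry_out(dp=[[0,0,0],[0,0,0],[0,0,0],[0,0,-1.5],[0,0,-3],[0,0,-4],[0,0,-4]], rot=[[0,0,0],[0,0,0],[0,0,0],[0,0,0],[0,0,0],[0,0,0],[0,0,0]], claw=6.2)

```text
clock: 16.82
tool_pos: [622.4, 35.0, 160.5]
eef_rot: [180.0, -0.0, 88.7]
ft_force: [0.7, 0.0, -0.3]
gripper_width: 0.729
```

```bash
python3 plan.py "474 -56 178 88.6 5"
```

```text
now [622.4  35.  160.5] [179.97  -0.    88.67] q [ 3.1 24.9 97.9  0.  57.2  4.4] t 16.82
{"dp":[[-1.89,-2.92,-0.35],[-1.89,-2.93,-0.35],[-1.88,-2.92,-0.35],[-1.89,-2.93,-0.35],[-1.89,-2.92,-0.35]],"rot":[[0,0,0.0],[0,0,0.0],[0,0,0.0],[0,0,0.1],[0,0,-0.0]]}
```

Emit:
carry_out(dp=[[-1.89,-2.92,-0.35],[-1.89,-2.93,-0.35],[-1.88,-2.92,-0.35],[-1.89,-2.93,-0.35],[-1.89,-2.92,-0.35],[0,0,0],[0,0,0],[0,0,0]], rot=[[0,0,0],[0,0,0],[0,0,0],[0,0,0],[0,0,0],[0,0,0],[0,0,0],[0,0,0]], claw=8.54)

```text
clock: 17.82
tool_pos: [474.9, -55.7, 176.1]
eef_rot: [180.0, -0.0, 88.7]
ft_force: [0.6, 0.3, 0.1]
gripper_width: 1.0
```

```bash
python3 w.py w5; python3 brass.py w5 474 -54;python3 brass.py w5 622 35 4; python3 plan.py
```

```text
[474.9 -55.7 176.1] [179.95  -0.    88.7 ] 17.82 [0.6 0.3 0.1]
[471.97988605 -54.65477514] 0.023192887514495553
[621.9496088   35.19497871] 0.0661896243291592
now [474.7 -55.7 175.9] [179.98  -0.    88.71] q [ -6.9  11.8 114.9   0.   53.3  -5.6] t 17.88
```

View pics/w5.png

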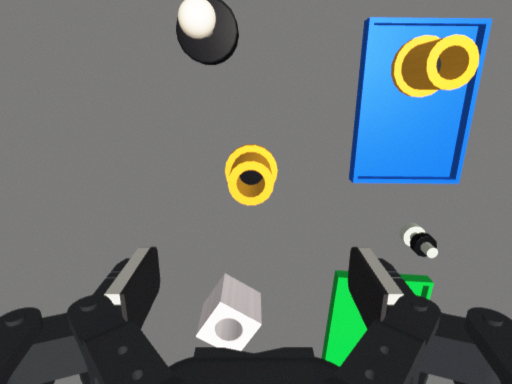

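The first bushing stands in the blue tray (430,65). The second fits at (472,-55).

Emit:
carry_out(dp=[[0.1,-0.2,3.5],[0,0,3.5],[0,0,3],[0,0,2],[0,0,1.7],[0,0,1],[0,0,0]], rot=[[0,0,0],[0,0,0],[0,0,0],[0,0,0],[0,0,0],[0,0,0],[0,0,0]])

```text
clock: 18.75
tool_pos: [471.8, -54.7, 28.2]
eef_rot: [-179.9, -0.0, 88.7]
ft_force: [-0.4, 0.1, 0.5]
gripper_width: 1.002
```

Emit:
carry_out(dp=[[0,0,0],[0,0,0],[0,0,0],[0,0,0],[0,0,0],[0,0,0],[0,0,0],[0,0,0]], rot=[[0,0,0],[0,0,0],[0,0,0],[0,0,0],[0,0,0],[0,0,0],[0,0,0],[0,0,0]], claw=2.5, squeeze=70)

```text
clock: 19.75
tool_pos: [472.5, -55.0, 29.6]
eef_rot: [179.9, 0.0, 88.7]
ft_force: [-1.6, 0.2, 7.2]
gripper_width: 0.425
```

```bash
python3 plan.py "472.3 -54.5 150 88.6 3" "621 -29 150 88.6 4"
```

```text
now [472.5 -55.   29.6] [179.93   0.    88.67] q [ -6.8  26.  120.2   0.   33.7  -5.5] t 19.75
{"dp":[[0.02,-0.01,-4.01],[0.01,-0.0,-4.02],[0.02,-0.01,-4.01],[0.73,3.7,0.0],[0.73,3.7,0.0],[0.73,3.7,0.0],[0.73,3.7,0.0]],"rot":[[0,0,0.0],[0,0,0.0],[0,0,0.1],[0,0,-0.0],[0,0,-0.0],[0,0,-0.0],[0,0,-0.0]]}
```

Emit:
carry_out(dp=[[0,0,-4],[0,0,-4],[0,0,-4],[0.73,3.7,0],[0.73,3.7,0],[0.73,3.7,0],[0.73,3.7,0],[0,0,2.5],[0,0,3],[0,0,3],[0,0,2],[0,0,0.5]], rot=[[0,0,0],[0,0,0],[0,0,0],[0,0,0],[0,0,0],[0,0,0],[0,0,0],[0,0,0],[0,0,0],[0,0,0],[0,0,0],[0,0,0]])

```text
clock: 21.25
tool_pos: [619.7, -29.2, 37.6]
eef_rot: [-179.9, -0.0, 88.7]
ft_force: [0.5, -0.5, -1.7]
gripper_width: 0.426
```

Emit:
carry_out(dp=[[0,0,0.1],[0,0,0.1],[0,0,0]], rot=[[0,0,0],[0,0,0],[0,0,0]])

```text
clock: 21.62
tool_pos: [621.2, -29.2, 37.6]
eef_rot: [179.9, 0.0, 88.7]
ft_force: [-0.6, 0.4, -2.4]
gripper_width: 0.423
```

Emit:
carry_out(dp=[[0,0,0.1],[0,0,0.1],[0,0,0.1],[0,0,0.05],[0,0,0.05],[0,0,0]], rot=[[0,0,0],[0,0,0],[0,0,0],[0,0,0],[0,0,0],[0,0,0]])

```text
clock: 22.38
tool_pos: [620.7, -29.2, 33.7]
eef_rot: [180.0, -0.0, 88.7]
ft_force: [-4.3, 0.0, 7.9]
gripper_width: 0.429
```

Emit:
carry_out(dp=[[0,0,0],[0,0,0],[0,0,0],[0,0,-1.5],[0,0,-3],[0,0,-4],[0,0,-4]], rot=[[0,0,0],[0,0,0],[0,0,0],[0,0,0],[0,0,0],[0,0,0],[0,0,0]], claw=6.2)

```text
clock: 23.25
tool_pos: [620.6, -29.2, 159.9]
eef_rot: [180.0, 0.0, 88.7]
ft_force: [-0.1, -0.1, 0.4]
gripper_width: 0.729
```

```bash
python3 plan.py "449 -201 178 55 6"
```

```text
now [620.6 -29.2 159.9] [179.97   0.    88.67] q [-2.8 24.8 98.2 -0.  57.  -1.5] t 23.25
{"dp":[[-2.93,-2.79,-0.3],[-3.19,-2.5,-0.3],[-3.41,-2.17,-0.3],[-3.61,-1.83,-0.3],[-3.78,-1.46,-0.31],[-3.9,-1.09,-0.3]],"rot":[[0,0,5.6],[0,0,5.6],[0,0,5.6],[0,0,5.6],[0,0,5.7],[0,0,5.6]]}
```

Emit:
carry_out(dp=[[-2.93,-2.79,-0.3],[-3.19,-2.5,-0.3],[-3.41,-2.17,-0.3],[-3.61,-1.83,-0.3],[-3.78,-1.46,-0.31],[-3.9,-1.09,-0.3],[0,0,0],[0,0,0],[0,0,0]], rot=[[0,0,5.6],[0,0,5.6],[0,0,5.6],[0,0,5.6],[0,0,5.7],[0,0,5.6],[0,0,0],[0,0,0],[0,0,0]], claw=8.54)

```text
clock: 24.38
tool_pos: [449.7, -200.5, 176.1]
eef_rot: [180.0, -0.0, 55.1]
ft_force: [0.3, -1.1, 0.1]
gripper_width: 0.999
```

```bash
python3 w.py w6 housing_b_mid green_tray; python3 - <<'E'
import pickle,fit,numpy as np
f=pickle.load(open("pics/w6.pkl","rb"));print(fit.proj(f,np.array([[449,-201,50.],[481,-351,50]])))
E
python3 plan.py
```

```text
[ 449.7 -200.5  176.1] [ 1.7997e+02 -2.0000e-02  5.5060e+01] 24.38 [ 0.3 -1.1  0.1]
housing_b_mid [([447.1, -200.7, 24.1], 0.68)]
green_tray [([601.5, -243.6, 2.3], 0.77)]
[[253.45377244 185.24261908]
 [374.67162635 293.88919758]]
now [ 449.4 -200.5  175.8] [-179.99   -0.     55.05] q [-24.2  13.1 113.2   0.   53.7  10.7] t 24.52
```

View pics/w6.png

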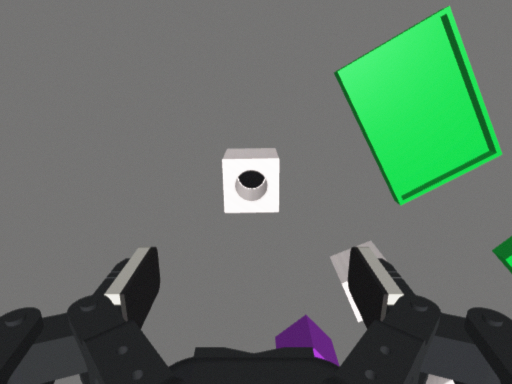

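The housing's top face is at (251,185), nearly square to the jaws. The small green tray is at the upper right.

```bash
python3 face.py w6 251 205 50 220;python3 face.py w6 251 205 50 235; python3 - <<'E'
import pickle,fit
f=pickle.load(open("pics/w6.pkl","rb"));fit.U=1
from scipy.optimize import minimize
print(fit.fit([f],"tray",(604.5,-241),105,1,yaws=(-5,)))
E
```

```text
((446.7208557128906, -199.779296875), (46.43171691894531, 45.87778091430664), 56.358192443847656) 2878.5
((446.8929443359375, -199.94705200195312), (44.97650909423828, 46.369503021240234), 55.0931396484375) 2828.5
(array([ 603.7, -241.8,   -4.8]), np.float64(0.008))
```

Emit:
carry_out(dp=[[-0.1,-0.2,3.5],[0,0,3.5],[0,0,3],[0,0,2],[0,0,1.7],[0,0,1],[0,0,0]], rot=[[0,0,-0.5],[0,0,0],[0,0,0],[0,0,0],[0,0,0],[0,0,0],[0,0,0]])

```text
clock: 25.4
tool_pos: [446.5, -200.4, 28.4]
eef_rot: [-179.9, 0.0, 55.5]
ft_force: [-0.3, 0.4, 1.0]
gripper_width: 1.0
```

Emit:
carry_out(dp=[[0,0,0],[0,0,0],[0,0,0],[0,0,0],[0,0,0],[0,0,0],[0,0,0]], rot=[[0,0,0],[0,0,0],[0,0,0],[0,0,0],[0,0,0],[0,0,0],[0,0,0]], claw=3.5, squeeze=60)

```text
clock: 26.28
tool_pos: [447.2, -200.9, 29.7]
eef_rot: [179.9, -0.0, 55.5]
ft_force: [-0.9, 1.5, 6.3]
gripper_width: 0.53
```

```bash
python3 plan.py "447 -200 150 55.5 3" "606.5 -209 150 85.2 5" "606.5 -209 38 85.2 4"
```

```text
now [ 447.2 -200.9   29.7] [ 1.7994e+02 -1.0000e-02  5.5470e+01] q [-24.4  26.8 118.5   0.   34.7  10.2] t 26.27
{"dp":[[0.02,-0.02,-4.01],[0.02,-0.02,-4.01],[0.02,-0.02,-4.01],[1.66,2.73,-0.0],[1.37,2.89,-0.0],[1.06,3.01,-0.0],[0.75,3.11,-0.0],[0.42,3.16,-0.0],[-0.0,0.0,2.8],[-0.0,0.0,2.8],[-0.0,0.0,2.8],[-0.0,0.0,2.8]],"rot":[[0,0,-0.0],[0,0,-0.0],[0,0,-0.0],[0,0,-5.9],[0,0,-6.0],[0,0,-5.9],[0,0,-6.0],[0,0,-5.9],[0,0,-0.0],[0,0,-0.0],[0,0,-0.0],[0,0,-0.0]]}
```

Emit:
carry_out(dp=[[0,0,-4],[0,0,-4],[0,0,-4],[1.66,2.73,0],[1.37,2.89,0],[1.06,3.01,0],[0.75,3.11,0],[0.42,3.16,0],[0,0,2.5],[0,0,3],[0,0,3],[0,0,2.3]], rot=[[0,0,0],[0,0,0],[0,0,0],[0,0,-5.9],[0,0,-6],[0,0,-5.9],[0,0,-6],[0,0,-5.9],[0,0,0],[0,0,0],[0,0,0],[0,0,0]])

```text
clock: 27.78
tool_pos: [605.6, -209.4, 39.7]
eef_rot: [-179.9, -0.0, 85.2]
ft_force: [-0.5, -0.6, -1.1]
gripper_width: 0.526
```

Emit:
carry_out(dp=[[0,0,0.1],[0,0,0.1],[0,0,0],[0,0,0]], rot=[[0,0,0],[0,0,0],[0,0,0],[0,0,0]])

```text
clock: 28.28
tool_pos: [606.8, -209.8, 39.9]
eef_rot: [179.9, 0.0, 85.2]
ft_force: [0.8, 1.2, -1.4]
gripper_width: 0.532
```

Contact is expected at z of about 33.5.

Emit:
carry_out(dp=[[0,0,0.2],[0,0,0.2],[0,0,0.1],[0,0,0.05],[0,0,0.05],[0,0,0]], rot=[[0,0,0],[0,0,0],[0,0,0],[0,0,0],[0,0,0],[0,0,0]])

```text
clock: 29.02
tool_pos: [606.1, -209.6, 33.7]
eef_rot: [-180.0, -0.0, 85.2]
ft_force: [-4.5, 1.7, 9.2]
gripper_width: 0.526
```

Emit:
carry_out(dp=[[0,0,0],[0,0,0],[0,0,0],[0,0,-1.5],[0,0,-3],[0,0,-4],[0,0,-4]], rot=[[0,0,0],[0,0,0],[0,0,0],[0,0,0],[0,0,0],[0,0,0],[0,0,0]], claw=6.2)

```text
clock: 29.9
tool_pos: [606.3, -209.6, 160.1]
eef_rot: [180.0, 0.0, 85.2]
ft_force: [-0.2, -0.1, 0.3]
gripper_width: 0.725
```

```bash
python3 plan.py "481 -351 178 78 5"
```

```text
now [ 606.3 -209.6  160.1] [1.7997e+02 1.0000e-02 8.5170e+01] q [-19.2  26.4  95.5   0.   58.  -14.4] t 29.9
{"dp":[[-3.03,-2.26,-0.36],[-3.08,-2.18,-0.36],[-3.14,-2.1,-0.36],[-3.19,-2.03,-0.36],[-3.23,-1.95,-0.35]],"rot":[[0,0,1.4],[0,0,1.5],[0,0,1.4],[0,0,1.4],[0,0,1.5]]}
```

Emit:
carry_out(dp=[[-3.03,-2.26,-0.36],[-3.08,-2.18,-0.36],[-3.14,-2.1,-0.36],[-3.19,-2.03,-0.36],[-3.23,-1.95,-0.35],[0,0,0],[0,0,0],[0,0,0]], rot=[[0,0,1.4],[0,0,1.5],[0,0,1.4],[0,0,1.4],[0,0,1.5],[0,0,0],[0,0,0],[0,0,0]], claw=8.54)

```text
clock: 30.9
tool_pos: [481.6, -350.2, 176.0]
eef_rot: [180.0, -0.0, 78.0]
ft_force: [0.6, 1.0, -0.4]
gripper_width: 1.0
```

```bash
python3 w.py w7; python3 face.py w7 251 207 50 220;python3 face.py w7 251 207 50 235; python3 plan.py
```

```text
[ 481.6 -350.2  176. ] [ 1.7998e+02 -1.0000e-02  7.8040e+01] 30.9 [ 0.6  1.  -0.4]
((479.601806640625, -349.87640380859375), (46.29612731933594, 45.70722198486328), 79.58534240722656) 2882.0
((479.7148132324219, -349.872802734375), (45.8913688659668, 45.43336868286133), 79.51831817626953) 2838.5
now [ 481.6 -350.2  175.8] [ 1.800e+02 -1.000e-02  7.805e+01] q [-36.2  21.7 100.8   0.   57.6 -24.2] t 30.95
```

View pics/w7.png

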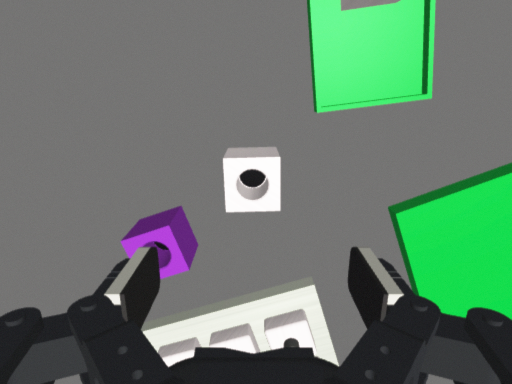

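The housing's top face is at (252,182). The purple decoy at (160,243) is close to the left finger's path, so I narrow the jaws for the descent.

Emit:
carry_out(dp=[[0,-0.2,3.5],[0,0,3.5],[0,0,3],[0,0,2],[0,0,1.7],[0,0,1],[0,0,0]], rot=[[0,0,-1.5],[0,0,0],[0,0,0],[0,0,0],[0,0,0],[0,0,0],[0,0,0]], claw=6.6)

```text
clock: 31.82
tool_pos: [478.9, -350.4, 28.5]
eef_rot: [-180.0, -0.0, 79.5]
ft_force: [0.3, 0.0, 1.3]
gripper_width: 0.773
```

Emit:
carry_out(dp=[[0,0,0],[0,0,0],[0,0,0],[0,0,0],[0,0,0],[0,0,0],[0,0,0]], rot=[[0,0,0],[0,0,0],[0,0,0],[0,0,0],[0,0,0],[0,0,0],[0,0,0]], claw=3.5, squeeze=60)

```text
clock: 32.7
tool_pos: [479.6, -351.1, 29.8]
eef_rot: [179.9, 0.0, 79.5]
ft_force: [-0.6, 0.2, 6.4]
gripper_width: 0.526
```

```bash
python3 plan.py "479.7 -350 150 79.5 3" "601 -274.5 150 85.2 4" "601 -274.5 38 85.2 4"; python3 - <<'E'
from workcell import *
from fit import *
F=[grab_frame("top"),grab_frame("scene")]
print(fit(F[:1],"housing",(606,-209,54.),22,None,4))
E
```

```text
now [ 479.6 -351.1   29.8] [1.7991e+02 5.0000e-02 7.9470e+01] q [-36.3  33.  105.4  -0.   41.4 -25.8] t 32.7
{"dp":[[0.04,-0.0,-4.01],[0.03,-0.01,-4.0],[0.04,0.0,-4.01],[2.41,2.64,-0.0],[2.34,2.69,-0.0],[2.27,2.76,-0.0],[2.21,2.81,-0.0],[-0.0,-0.0,2.8],[-0.0,-0.0,2.8],[-0.0,-0.0,2.8],[-0.0,-0.0,2.8]],"rot":[[0,0,-0.0],[0,0,-0.0],[0,0,-0.0],[0,0,-1.4],[0,0,-1.5],[0,0,-1.4],[0,0,-1.4],[0,0,-0.0],[0,0,-0.0],[0,0,-0.0],[0,0,-0.0]]}
(array([ 6.102e+02, -2.393e+02,  1.000e-01]), np.float64(0.676))
```

Emit:
carry_out(dp=[[0,0,-4],[0,0,-4],[0,0,-4],[2.41,2.64,0],[2.34,2.69,0],[2.27,2.76,0],[2.21,2.81,0],[0,0,2.5],[0,0,3],[0,0,3],[0,0,2.5],[0,0,0]], rot=[[0,0,0],[0,0,0],[0,0,0],[0,0,-1.4],[0,0,-1.5],[0,0,-1.4],[0,0,-1.4],[0,0,0],[0,0,0],[0,0,0],[0,0,0],[0,0,0]])

```text
clock: 34.3
tool_pos: [598.4, -274.2, 36.6]
eef_rot: [-179.7, -0.1, 85.2]
ft_force: [0.5, 0.8, -3.5]
gripper_width: 0.525
```

Emit:
carry_out(dp=[[0,0,0.1],[0,0,0],[0,0,0]], rot=[[0,0,0],[0,0,0],[0,0,0]])

```text
clock: 34.67
tool_pos: [600.8, -275.3, 38.8]
eef_rot: [179.9, 0.0, 85.2]
ft_force: [-0.0, -0.6, -3.6]
gripper_width: 0.532
```

Emit:
carry_out(dp=[[0,0,0.2],[0,0,0.1],[0,0,0.1],[0,0,0.05],[0,0,0.05],[0,0,0]], rot=[[0,0,0],[0,0,0],[0,0,0],[0,0,0],[0,0,0],[0,0,0]])

```text
clock: 35.42
tool_pos: [600.3, -275.0, 33.8]
eef_rot: [-180.0, -0.0, 85.2]
ft_force: [-4.0, 1.1, 9.1]
gripper_width: 0.527
```

Contact. I release, rise and back away for a final look.

Emit:
carry_out(dp=[[0,0,0],[0,0,0],[0,0,0],[0,0,-1.5],[0,0,-3],[0,0,-4],[0,0,-4],[0,-4,-2],[0,-4,-2],[0,-4,-2],[0,-4,-2],[0,0,0]], rot=[[0,0,0],[0,0,0],[0,0,0],[0,0,0],[0,0,0],[0,0,0],[0,0,0],[0,0,0],[0,0,0],[0,0,0],[0,0,0],[0,0,0]], claw=6.2)

```text
clock: 36.92
tool_pos: [439.6, -261.7, 240.2]
eef_rot: [179.9, 0.1, 85.1]
ft_force: [1.2, 0.4, 0.5]
gripper_width: 0.728
```

```bash
python3 - <<'E'
from workcell import *
from fit import *
fs=[grab_frame("scene"),grab_frame("top")]
a=cv2.resize(fs[0]["pixels"][100:290,130:430],(800,506),interpolation=cv2.INTER_CUBIC);cv2.imwrite("pics/fs.png",a[:,:,::-1])
a=cv2.resize(fs[1]["pixels"][130:270,80:400],(800,350),interpolation=cv2.INTER_CUBIC);cv2.imwrite("pics/ft.png",a[:,:,::-1])
for n in("reject_mid","housing_a_mid","bushing_a_mid","ref_sphere_mid"):
    print(n,[(np.round(d["position"]).tolist(),round(d["confidence"],2)) for c in("scene","top") for d in landmark_of(n,c)])
print(sense()["clock"])
E
```

```text
reject_mid [([608.0, 256.0, 31.0], 0.84), ([606.0, 257.0, 6.0], 0.27), ([604.0, 255.0, 29.0], 0.94)]
housing_a_mid [([602.0, -276.0, 27.0], 0.72), ([597.0, -272.0, 27.0], 0.85), ([384.0, -396.0, 23.0], 0.6)]
bushing_a_mid [([623.0, -32.0, 32.0], 0.89), ([621.0, -27.0, 24.0], 0.67), ([597.0, -270.0, 31.0], 0.41)]
ref_sphere_mid [([607.0, 257.0, 31.0], 0.64), ([441.0, 66.0, 38.0], 0.61), ([435.0, 68.0, 40.0], 0.62)]
37.425
```

View pics/fs.png

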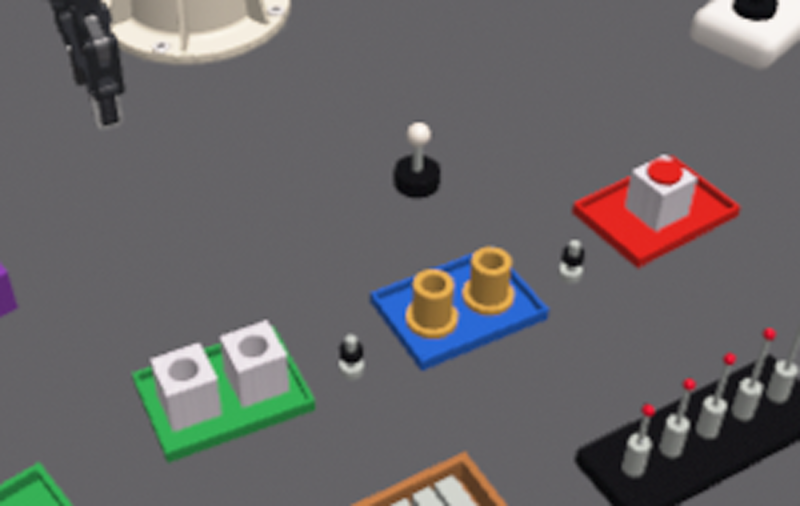

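View pics/ft.png

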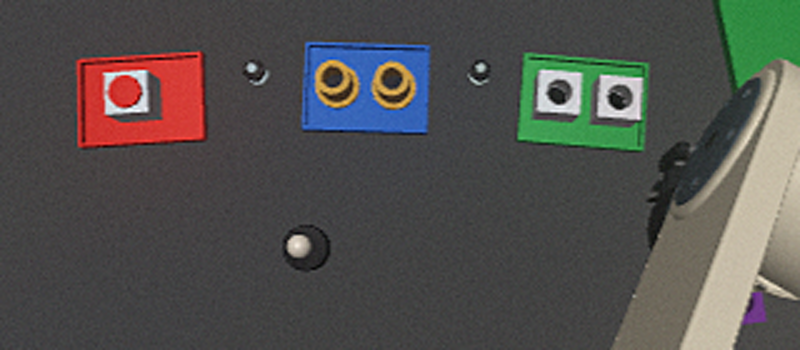

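Both views show the reject in the red tray, two bushings standing in blue, and two housings flat in the small green tray. The sphere has not moved. I hand in.

```bash
python3 -c "
from workcell import *
print(job_done(),sense()['clock'])"
```

```text
the job is handed in; nothing more can be done
the job is handed in; nothing more can be done
```

The job is handed in, and all five parts are in their trays at about 37 s of the 106 s allowed. The red-capped reject went into the red tray first, then the two bushings into blue, and the two housings into the small green tray. I lowered each part until the wrist force showed contact (about 6–9 N), then released it.

- **Final views:** the scene and top pictures show every part upright and inside its tray, with each pair side by side. The reference sphere stands where it started. The purple housing was never touched, but the arm hides most of it in the last top view.
- **Disagreements:**
  - The two fixed cameras differed by about 2–4 mm in x, so I took every grasp position from the wrist camera.
  - A top-view fit of the first placed housing failed because its threshold picked up the bright tray. I relied on the pictures instead.
  - The detector gave a few false hits in the final check, such as a "sphere" at the reject's position. The pictures ruled these out.

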